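# Lock a dish carrier into a microscope stage plate with its cam knob

### The job

Set the dish carrier (do not drop it) fully home in the rectangular pocket of the black stage plate. Then turn the cam knob clockwise, so that its tongue swings over the carrier, just until the sprung follower pin drops into the notch of the cam, and let go. The notch ends in a hard stop that bears on the slender pin, so never force the knob: stop as soon as the pin has dropped, and leave the jar, the controller and the covered dish where they are.

Things in the scene. Friction and masses are not known exactly. Their poses are not given: they have to be found in the camera images.
- stand: Black stage plate, a slab 130 (x) x 200 (y) x 24 mm fixed on the bench. Origin: centre of its underside, z up. In its frame the pocket centre is at x 0, y -54 mm, the knob axis at x 0, y +36 mm. An aluminium block (20 x 16 mm, top 41 mm above the bench) 44 mm from the knob axis towards +y carries the follower pin; it is clamped up to 20 degrees to either side, which is not given.
- pocket (a point): Centre of the pocket's floor, axes as the stand. The pocket is 103 (x) x 63 (y) mm, 8 mm deep, with 2 mm chamfers at the mouth; floor 16 mm above the bench, slab top 24 mm.
- carrier: Loose aluminium plate 100 (x) x 60 (y) x 10 mm, about 160 g, with a grip tab in its middle, 26 (x) x 12 (y) mm, reaching 51 mm above the underside; two 32 mm glass dishes, 6 mm high, are fixed on it along x. Origin: centre of the underside, z up. Starts flat on the bench, x within 30 degrees of world x. Fits the pocket with x along the stand's x, either way round; home: origin at pocket.
- knob_grip (a point): On the vertical knob axis at the height to grip, 69 mm above the bench. The black grip is a bar 46 mm long, 14 mm thick, from 54 to 82 mm above the bench, on a 13 mm stem over a steel cam disc (49 mm across, lug reaching 30 mm from the axis, top 36 mm above the bench). The bar lies in line with the tongue.
- tongue_tip (a point): End of the flat steel hold-down tongue on the knob, 74 mm from the knob axis, 31 mm above the bench; tongue 16 mm wide, 7 mm thick, underside 1.5 mm above a seated carrier. At knob angle 0 tongue and bar point 0.421 rad clockwise (from above) of the stand's +x axis, and they turn clockwise by the knob angle.
- cam_knob (a joint): Knob angle in rad, grows clockwise from above. Starts at 0.05 to 0.15, tongue clear of the pocket; at 1.15 the tongue points squarely at the carrier. The pin finds the notch somewhere from 0.75 to 1.5. In the notch: 0.09 rad of play, then a hard stop on the pin. Turning takes under 0.15 N m. The pin, 23 mm from the axis, must never bear over 30 N: 0.5 N m against the stop is too much.
- follower (a joint): Travel in m of the sprung steel pin (7 mm thick) towards the knob axis: 0 to -0.002 riding on the cam's rim, which lifts it slowly; about +0.005 when dropped into the notch. Its stem ends in a black disc behind the block, which moves in with it. Spring about 10 N.
- controller: Bystander: white joystick box 75 x 85 x 32 mm with a black stick, 89 mm high in all, loose. Origin: centre of the underside.
- jar: Bystander: amber screw-cap jar, 48 mm across, 65 mm high, loose. Origin: centre of the underside.
- dish: Bystander: covered glass dish, 60 mm across, 15 mm high, loose. Origin: centre of the underside.

How it is judged:
On the way, in this order (a step that is already met when the one before it is completed fails the run):
1. the carrier is fully home in the pocket (z of carrier in the frame of pocket between -0.0015 and 0.0015 m and horizontal distance between carrier and pocket below 0.004 m and angle between the x axis of carrier and the x axis of stand, either way round below 0.08 rad), for 0.2 s.
2. the follower pin has dropped into the notch (value of joint follower above 0.0035 m), for 0.2 s.
At the end, for the whole second after the job is handed in: The carrier lies home in the pocket (underside within 1.5 mm of the pocket floor, centre within 4 mm, aligned within 0.08 rad) and still; the knob is at rest, turned past 0.7 rad, tongue over the carrier, and the follower pin is in the notch (travel over 3.5 mm) (all of step 1 and value of joint follower above 0.0035 m and linear speed of carrier below 0.02 m/s and value of joint cam_knob above 0.7 rad and velocity of joint cam_knob between -0.05 and 0.05 rad/s); the robot touches nothing.
It fails at once if the cam bears on the follower pin with over 30 N (knob forced against the stop) (contact force between follower and cam_knob above 30 N).
It fails at once if the carrier is dropped (falls faster than 0.35 m/s, not held) (linear speed of carrier above 0.35 m/s and contact force between the fingers and carrier below 0.05 N).
It fails at once if the controller is moved by over 20 mm (distance of controller from where it was at the start of the episode above 0.02 m).
It fails at once if the jar is moved by over 20 mm (distance of jar from where it was at the start of the episode above 0.02 m).
It fails at once if the dish is moved by over 20 mm (distance of dish from where it was at the start of the episode above 0.02 m).
It also fails if it takes over 67 s, if anything falls off the work surface, if the arm or the gripper's body presses on something with over 40 N, if the wrist force passes 120 N, or if a joint passes its speed limit or range.

### The arm

A 7-joint arm with a two-finger parallel gripper is mounted at the origin on the work surface. World frame = base frame: x ahead of the robot, y to its left, z up, the work surface at z = 0. Lengths are in m, angles in rad, forces in N, time in s.
With the tool pointing down it reaches from about 0.4 to 0.85 m from the base axis. Payload 10.4 kg.
Tool frame: the origin (TCP) lies between the finger pads; the fingertips stand 17 mm ahead of it and the grasp point (between the pads) lies 2 mm behind it; z points along the fingers, y is the direction in which the jaws open and shut (so a half turn about z gives the same grasp; the last joint's range is limited). The gripper opens to 85 mm and grips with 20 to 120 N. Pads are 22 mm wide; open, the fingers measure 114 mm over their backs; the gripper's body (76 mm by 85 mm) begins 54 mm behind the grasp point. The pads swing forward as they close: fully open they stand 13 mm farther back than shut.
Start: joints at [1.237, 0.332, -0.065, 1.46, 0.022, 1.35, -0.088], TCP at [0.191, -0.595, 0.21] pointing down, gripper open.
Joint ranges: [-2.6, 2.6], [-0.5, 2.12], [-1.47, 1.34], [0.16, 2.42], [-1.27, 4.41], [0.06, 2.06], [-2.6, 2.6]. Speed limits (rad/s): [2.22, 2.22, 2.79, 2.79, 3.14, 3.14, 3.14].

### API

Orientations are given as a unit quaternion [x, y, z, w].
In Python, from workcell import manip gives the robot as it stands.
- The arm moves only by the tool jog_arm, never from a script. Its argument "steps" is one flat list of numbers, 5 for each row, row after row: the finger opening in m, from 0 to 0.0854, then the shift along the tool's x, y, z in m, then the turn about the tool's z in rad. In form: [gripper, x, y, z, twist, gripper, x, y, z, twist, ...]. A call has exactly 10 rows; each row is the pose to reach, as a shift and turn from the pose commanded when the call began, along the tool's axes at that moment; what a row does not reach only later rows make up. A row lasts 1/10 s, in which the tool goes at most 50 mm and 8.59 degrees, less where a joint would pass 70% of its speed; a pose out of reach is approached as far as the arm can. A call with a gripper value outside its range is refused whole. The fingers move at their own pace and stop on an object; "grip_force" is the grip in N (left out, the last holds). Time passes only in rows, so rows that repeat a pose let the fingers close, or fill a call up. It gives the time, the measured TCP pose, the force and the opening at its end, in the units of the state.
- manip.get_obs(): the state, without advancing time (a new reading comes with each control period).
- manip.camera(name): name is "scene" or "side" or "wrist"; returns (picture, depth): 420x560x3 uint8, red, green, blue; 420x560 float32, m along the optical axis (not along the pixel's ray), 0 where there is no reading.
- manip.calibration(name): a dict with "mtx" (3x3 intrinsics, pixels), "world_to_cam" (4x4, takes a point from world to camera coordinates). Camera axes: x right, y down, z forward; pixel columns grow to the right and rows downward; lengths in m; the calibration is good to about 2 mm. A picture is of the moment at which its call begins: read the wrist's pose just before it. calibration takes no time and is no camera call; for the wrist camera it gives the pose at the moment of the call.
- manip.hand_in(): hands the job in, once; it reports no verdict.
The state is a dict: "clock": time; "joint_pos": joint angles; "joint_velocities": joint speeds; "tau": joint torques, N m; "position": TCP position; "ee_rot": TCP orientation; "ft_force": force on the tool from outside, world axes, zero at the start; "torque": the same for the moment, N m; "grip_width": opening from 0.0 (shut) to 1.0 (fully open).
Only numpy, scipy, OpenCV 4.12 (cv2) and the standard library are available. Lean on these libraries where they do the work, as an engineer would, in place of code of your own. Each camera call takes 0.05 s, during which the arm holds its last target.

## Working session

There is one attempt and no reset: what is moved stays moved. The work goes in short steps, Python scripts to look and compute and a tool call to move; the robot and the scene stay as the last step left them, time stands still between calls to the robot, and variables do not carry over. Pictures are saved under pics/ and viewed, and the job is handed in when it is done.

Besides the shell and the picture viewer there is one more tool, called after ">>>" as name(argument=value, ...), one argument or row to a line, values as JSON. jog_arm: Moves the arm, as the interface text tells. Its arguments: {"type":"object","properties":{"steps":{"type":"array"},"grip_force":{"type":"number"}},"required":["steps"]}

```bash
mkdir -p pics; ls; python3 - <<'E'
from workcell import manip
import cv2,numpy as np
o=manip.get_obs();print(o)
for n in ["scene","side","wrist"]:
    c=manip.calibration(n);p,d=manip.camera(n)
    cv2.imwrite(f"pics/{n}0.png",cv2.cvtColor(p,cv2.COLOR_RGB2BGR));np.savez(f"{n}0.npz",p=p,d=d,K=c["mtx"],T=c["world_to_cam"])
    print(n,np.round(c["mtx"],1).tolist(),np.round(np.linalg.inv(c["world_to_cam"]),3).tolist())
E
```

```text
pics
{'clock': 0.0, 'joint_pos': array([ 1.23738626,  0.33289928, -0.06470653,  1.460965  ,  0.02160369,
        1.34989042, -0.08849115]), 'joint_velocities': array([-0.00028284,  0.0002664 , -0.0004488 , -0.000565  ,  0.00082905,
       -0.00027861, -0.0004594 ]), 'tau': array([-1.18848020e-04, -6.25440860e+01,  4.94519121e-02, -3.91611958e+01,
        1.63180690e-02,  9.99002892e-03,  2.59409381e-05]), 'position': array([ 0.19101237, -0.59466008,  0.20938755]), 'ee_rot': array([ 9.87945767e-01,  1.54798658e-01, -1.47680447e-04, -7.18129662e-04]), 'ft_force': array([ 0.28445483,  0.16566622, -0.65246022]), 'torque': array([ 0.01153263,  0.00582585, -0.03231246]), 'grip_width': 1.000349386702696}
scene [[400.2, 0.0, 278.7], [0.0, 400.2, 207.3], [0.0, 0.0, 1.0]] [[0.101, 0.76, -0.642, 1.09], [0.995, -0.069, 0.075, -0.082], [0.013, -0.646, -0.763, 0.617], [0.0, 0.0, 0.0, 1.0]]
side [[456.6, 0.0, 285.3], [0.0, 456.6, 217.8], [0.0, 0.0, 1.0]] [[-0.981, -0.081, 0.174, 0.486], [-0.191, 0.492, -0.849, 0.645], [-0.017, -0.867, -0.499, 0.487], [0.0, 0.0, 0.0, 1.0]]
wrist [[291.3, 0.0, 278.6], [0.0, 291.3, 208.7], [0.0, 0.0, 1.0]] [[0.306, -0.911, -0.279, 0.261], [-0.952, -0.292, -0.089, -0.571], [-0.001, 0.292, -0.956, 0.374], [0.0, 0.0, 0.0, 1.0]]
```

View pics/scene0.png

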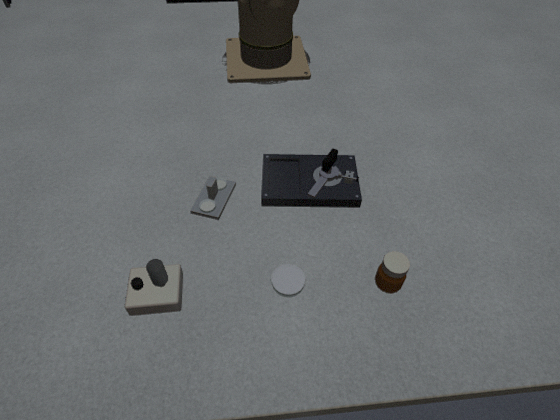

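View pics/side0.png

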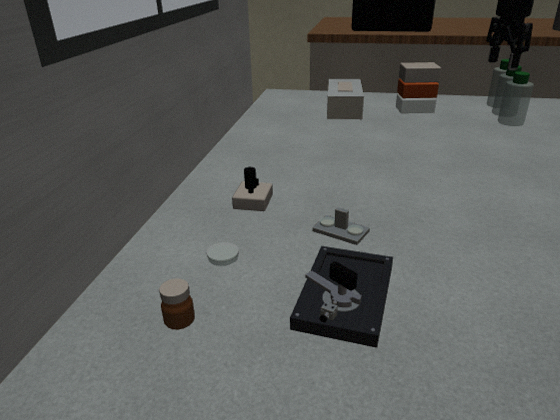

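View pics/wrist0.png

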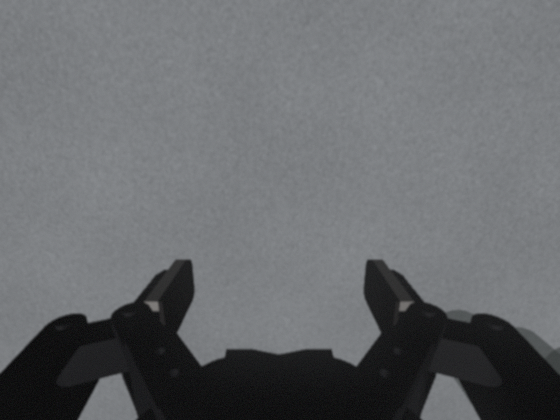

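Scene: stand at cols 261-361, rows 155-207; carrier around (213,197); controller (153,285), dish (288,280), jar (392,272). I'll use a point cloud for the measurements.

```bash
cat > h.py <<'E'
import numpy as np,cv2
def cloud(f):
    z=np.load(f);d=z["d"];K=z["K"];T=np.linalg.inv(z["T"])
    v,u=np.mgrid[:d.shape[0],:d.shape[1]]
    P=np.stack([(u-K[0,2])/K[0,0]*d,(v-K[1,2])/K[1,1]*d,d],-1)
    W=P@T[:3,:3].T+T[:3,3]
    W[d==0]=np.nan
    return W,z["p"]
def proj(f,X):
    z=np.load(f);X=np.atleast_2d(X);c=X@z["T"][:3,:3].T+z["T"][:3,3]
    q=c@z["K"].T;return q[:,:2]/q[:,2:]
E
python3 - <<'E'
from h import *
for n in ["scene","side"]:
    W,p=cloud(n+"0.npz")
    z=W[...,2]
    bx=(W[...,0]>0.2)&(W[...,0]<0.95)&(abs(W[...,1])<0.6)
    print(n,"bench z",np.nanpercentile(z[bx],[5,50,95]))
    m=bx&(z>0.007)
    k,l,s,c=cv2.connectedComponentsWithStats(m.astype(np.uint8))
    for i in range(1,k):
        if s[i,4]>60:
            w=W[l==i];print(s[i],np.round(w.min(0),3),np.round(w.max(0),3),np.round(np.median(w,0),3))
    for lab in range(1,k):
        if s[lab,4]<60: continue
        w=W[l==lab]
        for a,b in [(0.008,.014),(.022,.027)]:
            q=w[(w[:,2]>a)&(w[:,2]<b)]
            if len(q)>80:
                r=cv2.minAreaRect((q[:,:2]*1000).astype(np.float32));print(n,lab,a,len(q),r)
E
```

```text
scene bench z [-0.00228656 -0.00023315  0.01480667]
[ 261  149  101   57 4856] [ 0.434 -0.056  0.007] [0.587 0.155 0.083] [0.527 0.049 0.023]
[ 190  177   46   41 1102] [ 0.482 -0.197  0.007] [ 0.591 -0.107  0.053] [ 0.546 -0.15   0.011]
[ 375  252   35   41 1031] [0.738 0.127 0.007] [0.783 0.171 0.067] [0.769 0.144 0.058]
[ 124  259   59   57 2617] [ 0.707 -0.29   0.007] [ 0.783 -0.204  0.091] [ 0.755 -0.239  0.032]
[271 264  34  32 863] [ 0.714 -0.053  0.009] [0.774 0.005 0.018] [ 0.746 -0.024  0.015]
scene 1 0.008 250 ((516.201416015625, 48.80809020996094), (199.127197265625, 122.05982208251953), 83.95507049560547)
scene 1 0.022 2423 ((511.01104736328125, 49.214630126953125), (200.29554748535156, 132.7958984375), 83.50636291503906)
scene 2 0.008 608 ((536.375244140625, -152.0811004638672), (60.65122985839844, 100.4258041381836), 68.38504791259766)
scene 4 0.008 113 ((765.8199462890625, -228.85354614257812), (52.00977325439453, 107.65473175048828), 40.69683074951172)
scene 4 0.022 101 ((753.2007446289062, -246.41831970214844), (61.1321907043457, 86.00247955322266), 2.79658627510070
[... 962 characters left out ...]
0.008 468 ((534.522216796875, -150.06558227539062), (63.38733673095703, 100.07282257080078), 67.74566650390625)
side 5 0.008 122 ((740.9769287109375, -20.640939712524414), (55.641990661621094, 56.48041534423828), 6.727923393249512)
side 6 0.008 292 ((509.8014221191406, 53.38221740722656), (198.78268432617188, 129.83746337890625), 83.67951965332031)
side 6 0.022 3793 ((509.7319030761719, 51.0377311706543), (203.3649139404297, 130.2374725341797), 83.63809967041016)
side 7 0.008 92 ((749.533203125, 163.13099670410156), (47.59788513183594, 23.68478012084961), 36.77660369873047)
side 7 0.022 83 ((750.3469848632812, 163.88784790039062), (47.058509826660156, 22.723953247070312), 32.400062561035156)
```

>>> jog_arm(
  steps=[0.085,0.23,-0.16,0,-1.2,0.085,0.464,-0.317,0,-2.44,0.085,0.464,-0.317,0,-2.44,0.085,0.464,-0.317,0,-2.44,0.085,0.464,-0.317,0,-2.44,0.085,0.464,-0.317,0,-2.44,0.085,0.464,-0.317,0,-2.44,0.085,0.464,-0.317,0,-2.44,0.085,0.464,-0.317,0,-2.44,0.085,0.464,-0.317,0,-2.44],
)

```text
clock: 1.15
position: [0.4987, -0.1985, 0.2103]
ee_rot: [0.615, 0.788, -0.0, 0.0]
ft_force: [0.8, -1.4, 0.1]
grip_width: 0.989
```

```bash
cat >> h.py <<'E'
from scipy.spatial.transform import Rotation as R
def shift(o,tgt,yaw_y):
    """shift in tool axes to world tgt and twist to have tool y at yaw_y (deg, mod 360 as nearest)"""
    M=R.from_quat(o["ee_rot"]).as_matrix()
    s=M.T@(np.array(tgt)-o["position"])
    cur=np.degrees(np.arctan2(M[1,1],M[0,1]))
    d=(yaw_y-cur+180)%360-180
    return np.round(s,4),"twist",round(-np.radians(d),4),"cur yaw",round(cur,2),"tilt z",np.round(M[:,2],4)
def snap(n,tag):
    from workcell import manip
    c=manip.calibration(n);p,d=manip.camera(n)
    cv2.imwrite(f"pics/{tag}.png",cv2.cvtColor(p,cv2.COLOR_RGB2BGR));np.savez(f"{tag}.npz",p=p,d=d,K=c["mtx"],T=c["world_to_cam"])
E
python3 - <<'E'
from h import *
from workcell import manip
o=manip.get_obs();print(o["clock"],o["position"],o["joint_pos"]);print(shift(o,(0.535,-0.151,0.2),68))
E
```

```text
1.15 [ 0.49872128 -0.1985246   0.21029299] [ 0.7874571   0.18025184 -0.55150358  1.67129352  0.09756093  1.31721373
  0.4645792 ]
(array([0.0373, 0.0468, 0.0103]), 'twist', np.float64(-0.9409), 'cur yaw', np.float64(14.09), 'tilt z', array([ 2.e-04, -4.e-04, -1.e+00]))
```

>>> jog_arm(
  steps=[0.06,0.037,0.047,0,-0.94,0.06,0.037,0.047,0,-0.94,0.06,0.037,0.047,0,-0.94,0.06,0.037,0.047,0,-0.94,0.06,0.037,0.047,0,-0.94,0.06,0.037,0.047,0,-0.94,0.06,0.037,0.047,0,-0.94,0.06,0.037,0.047,0,-0.94,0.06,0.037,0.047,0,-0.94,0.06,0.037,0.047,0,-0.94],
)

```text
clock: 2.15
position: [0.5347, -0.1531, 0.2102]
ee_rot: [0.195, 0.981, -0.0, -0.0]
ft_force: [0.5, -0.3, 0.2]
grip_width: 0.701
```

```bash
python3 - <<'E'
from h import *
from workcell import manip
o=manip.get_obs();print(o["clock"],o["position"],o["joint_pos"]);print(shift(o,(0.535,-0.151,0.2),68))
snap("wrist","w1")
W,p=cloud("w1.npz")
z=W[...,2]
for a,b in [(.008,.013),(.014,.018),(.049,.055)]:
    m=(z>a)&(z<b)&(np.hypot(W[...,0]-.535,W[...,1]+.151)<.075)
    q=W[m]
    r=cv2.minAreaRect((q[:,:2]*1000).astype(np.float32));print(a,len(q),r,np.median(q,0))
E
```

```text
2.15 [ 0.53474523 -0.15309845  0.21015245] [ 0.78872626  0.24896492 -0.69030869  1.61695357  0.16218082  1.33414763
  1.25422176]
(array([0.0006, 0.002 , 0.0102]), 'twist', np.float64(-0.008), 'cur yaw', np.float64(67.54), 'tilt z', array([-1.e-04, -1.e-04, -1.e+00]))
0.008 2398 ((534.068359375, -150.51002502441406), (59.949642181396484, 99.68024444580078), 68.25525665283203) [ 0.53067331 -0.14837117  0.010256  ]
0.014 950 ((534.221435546875, -150.2071075439453), (30.83631706237793, 92.96961212158203), 68.11360931396484) [ 0.51597447 -0.14857631  0.01624722]
0.049 217 ((533.5888061523438, -150.43426513671875), (10.333366394042969, 24.639753341674805), 67.39276123046875) [ 0.53340034 -0.1503895   0.05115335]
```

View pics/w1.png

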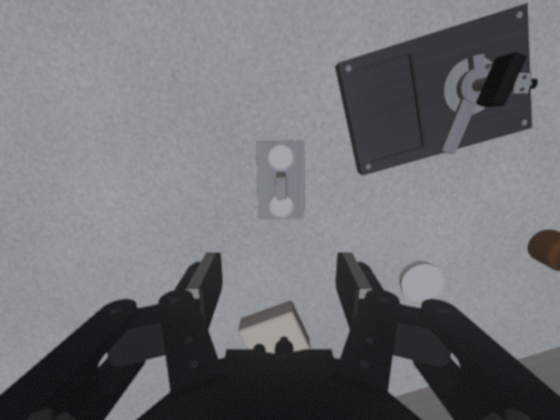

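Wrist view: carrier at (281,180) and stand corners (338,66), (526,5), (530,127), (361,174). Next I'll measure the stand in this view.

```bash
cat > st.py <<'E'
from h import *
import sys
def stand(f):
    W,p=cloud(f);z=W[...,2]
    m=(abs(z-.024)<.0025)&(np.hypot(W[...,0]-.51,W[...,1]-.05)<.125)
    m=cv2.morphologyEx(m.astype(np.uint8),cv2.MORPH_OPEN,np.ones((3,3)))>0
    q=W[m];r=cv2.minAreaRect((q[:,:2]*1000).astype(np.float32));print("top",len(q),r,np.median(q[:,2]))
    # pocket floor
    m=(abs(z-.016)<.0025)&(np.hypot(W[...,0]-.505,W[...,1]+.004)<.07)
    m=cv2.morphologyEx(m.astype(np.uint8),cv2.MORPH_OPEN,np.ones((3,3)))>0
    q=W[m];
    if len(q)>50: r=cv2.minAreaRect((q[:,:2]*1000).astype(np.float32));print("floor",len(q),r,np.median(q[:,2]))
    # bar
    m=(z>.075)&(z<.086)&(np.hypot(W[...,0]-.515,W[...,1]-.085)<.05)
    q=W[m]
    if len(q)>30: r=cv2.minAreaRect((q[:,:2]*1000).astype(np.float32));print("bar",len(q),r,np.median(q[:,2]))
for f in sys.argv[1:]: print(f);stand(f)
E
python3 st.py w1.npz scene0.npz side0.npz
```

```text
w1.npz
top 13027 ((509.0, 51.125675201416016), (201.2936248779297, 130.34803771972656), 83.71403503417969) 0.024142746354226696
floor 5007 ((503.2142028808594, -1.7819900512695312), (62.26154708862305, 103.42699432373047), 83.80717468261719) 0.016191368924229177
bar 977 ((512.5462036132812, 85.84669494628906), (14.939268112182617, 45.98725509643555), 53.67373275756836) 0.08143950161350005
scene0.npz
top 2416 ((510.4972839355469, 49.36046600341797), (200.0867156982422, 133.1772918701172), 83.96379089355469) 0.02366003638745623
floor 989 ((501.08673095703125, -4.048976898193359), (62.85997009277344, 99.52066802978516), 84.04039001464844) 0.015783542769501557
bar 132 ((515.6362915039062, 84.84640502929688), (13.611180305480957, 45.593135833740234), 53.22185516357422) 0.08097650054948202
side0.npz
top 3778 ((509.6639404296875, 51.071598052978516), (203.364990234375, 130.2123565673828), 83.58829498291016) 0.02361734711058372
floor 876 ((503.6675109863281, -7.914237976074219), (59.61145782470703, 102.92678833007812), 83.247314453125) 0.015764840987840895
bar 241 ((513.0238037109375, 87.89063262939453), (15.158662796020508, 46.02250289916992), 52.453880310058594) 0.08072221148346892
```

>>> jog_arm(
  steps=[0.05,0.0016,0.002,0.03,-0.012,0.05,0.0016,0.002,0.07,-0.012,0.05,0.0016,0.002,0.11,-0.012,0.05,0.0016,0.002,0.14,-0.012,0.05,0.0016,0.002,0.16,-0.012,0.05,0.0016,0.002,0.17,-0.012,0.05,0.0016,0.002,0.17,-0.012,0.05,0.0016,0.002,0.17,-0.012,0.03,0.0016,0.002,0.17,-0.012,0.03,0.0016,0.002,0.17,-0.012],
)

```text
clock: 3.2
position: [0.5348, -0.1509, 0.0413]
ee_rot: [0.188, 0.982, -0.0, 0.001]
ft_force: [0.0, 0.1, -0.2]
grip_width: 0.351
```

```bash
python3 - <<'E'
from h import *
from workcell import manip
snap("wrist","w2")
o=manip.get_obs();print(o["clock"],o["position"],o["ft_force"],o["grip_width"]);print(shift(o,(0.534,-0.1505,0.04),68.2))
E
```

```text
3.25 [ 0.53460641 -0.15091273  0.04110056] [ 0.08007798 -0.86727095 -0.26026808] 0.3467755371713086
(array([0.0007, 0.0002, 0.0011]), 'twist', np.float64(0.0015), 'cur yaw', np.float64(68.29), 'tilt z', array([ 1.3e-03, -7.0e-04, -1.0e+00]))
```

View pics/w2.png

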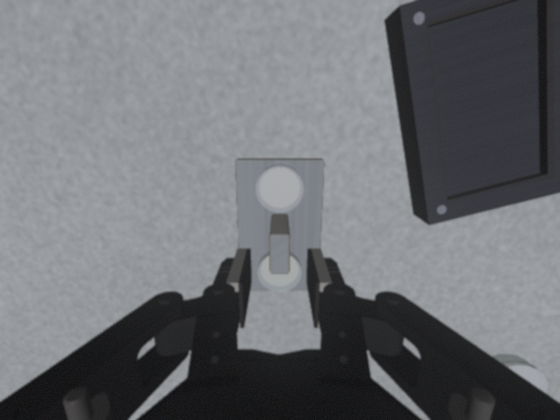

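```bash
cat > car.py <<'E'
from h import *
import sys
f=sys.argv[1];cx,cy=map(float,sys.argv[2:4]);dz=float(sys.argv[4]) if len(sys.argv)>4 else 0
W,p=cloud(f);z=W[...,2]-dz
for a,b in [(.0075,.0135),(.0145,.018),(.048,.055)]:
    m=(z>a)&(z<b)&(np.hypot(W[...,0]-cx,W[...,1]-cy)<.065)
    m=cv2.morphologyEx(m.astype(np.uint8),cv2.MORPH_OPEN,np.ones((3,3)))>0
    q=W[m]
    if len(q)<20: continue
    r=cv2.minAreaRect((q[:,:2]*1000).astype(np.float32));print(a,len(q),r,np.median(q,0))
E
python3 car.py w2.npz .534 -.1505
python3 -c "
from h import *
print(proj('w2.npz',[[.5346,-.1509,.041],[.5346,-.1509,.051],[.5346,-.1509,.024],[.534,-.1505,.051]]))"
```

```text
0.0075 5954 ((534.2386474609375, -150.28314208984375), (60.0850944519043, 99.74263763427734), 68.27610778808594) [ 0.52374745 -0.14674534  0.01032511]
0.0145 2661 ((534.5291748046875, -150.47723388671875), (31.403839111328125, 94.31939697265625), 67.7227783203125) [ 0.51230769 -0.14551589  0.01632615]
0.048 832 ((534.2228393554688, -150.32766723632812), (11.788312911987305, 25.75803565979004), 68.86074829101562) [ 0.53309015 -0.14987646  0.05113129]
[[278.37851738 248.00212999]
 [278.34082302 255.23807729]
 [278.43413165 237.32621141]
 [278.59740059 254.13468338]]
```

Tab (top rows 235–273, col 279) is centred between the pads. I'll close and lift.

>>> jog_arm(
  steps=[0,0,0,0,0,0,0,0,0,0,0,0,0,0,0,0,0,0,0,0,0,0,0,0,0,0,0,0,0,0,0,0,0,-0.003,0,0,0,0,-0.01,0,0,0,0,-0.025,0,0,0,0,-0.04,0],
  grip_force=60,
)

```text
clock: 4.25
position: [0.5343, -0.1506, 0.0818]
ee_rot: [0.188, 0.982, 0.0, 0.0]
ft_force: [0.2, -0.6, 0.1]
grip_width: -0.002
```

```bash
python3 - <<'E'
from h import *
from workcell import manip
o=manip.get_obs();print(o["clock"],o["position"],o["ft_force"],o["torque"],o["grip_width"])
print(shift(o,(0.5033,-0.0022,0.11),83.75))
E
```

```text
4.25 [ 0.53427816 -0.1505867   0.08176626] [ 0.20616298 -0.57246727  0.1379397 ] [ 0.02231984 -0.00606489 -0.00196185] -0.0018636167210286654
(array([ 0.0836,  0.1264, -0.0283]), 'twist', np.float64(-0.2695), 'cur yaw', np.float64(68.31), 'tilt z', array([ 5.e-04, -1.e-04, -1.e+00]))
```

Grip width 0 means the fingers missed the tab, so I'll take another look.

```bash
python3 - <<'E'
from h import *
snap("wrist","w3");snap("side","s3")
E
python3 car.py w3.npz .534 -.1505
python3 car.py w3.npz .534 -.1505 .041
python3 -c "
import cv2
a=cv2.imread('pics/s3.png')[150:280,260:420];cv2.imwrite('pics/s3c.png',cv2.resize(a,None,fx=4.5,fy=4.5))"
```

```text
0.0075 4825 ((534.1361083984375, -150.33724975585938), (60.070220947265625, 99.88053131103516), 68.18804931640625) [ 0.527932   -0.14538101  0.01032605]
0.0145 1487 ((529.8365478515625, -148.698486328125), (31.240022659301758, 84.45092010498047), 68.71124267578125) [ 0.50769437 -0.1415457   0.01635358]
0.048 580 ((534.1283569335938, -150.15155029296875), (11.690274238586426, 26.136377334594727), 68.2027587890625) [ 0.53332314 -0.1498979   0.05111785]
0.0075 577 ((534.0980834960938, -150.24462890625), (11.696011543273926, 26.073102951049805), 68.70428466796875) [ 0.53333559 -0.14993671  0.05111921]
```

View pics/w3.png

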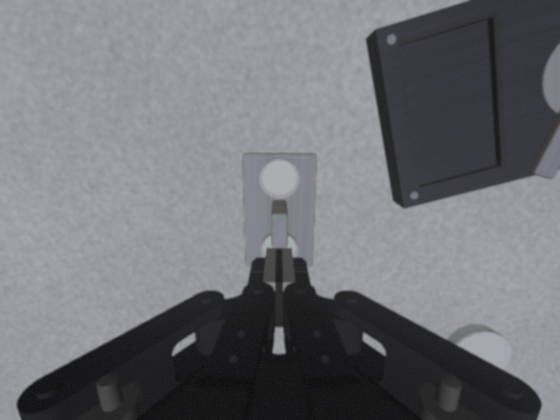

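View pics/s3c.png

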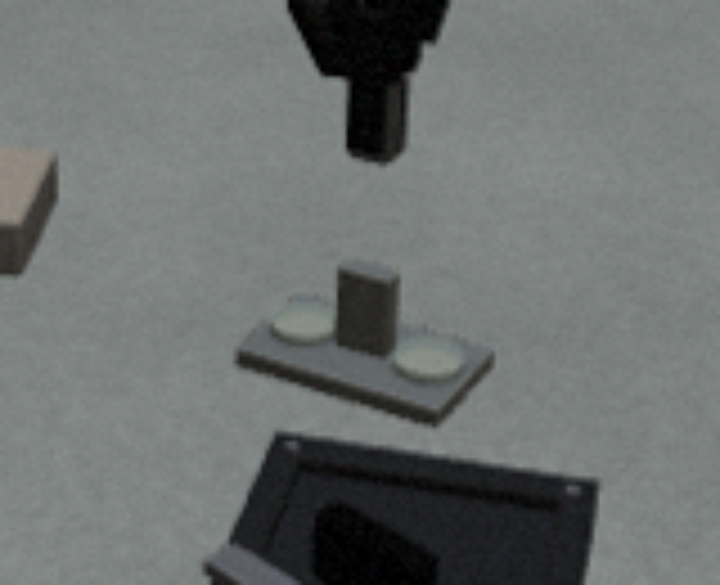

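```bash
python3 - <<'E'
from h import *
print(proj('s3.npz',[[.5343,-.1506,.065],[.5343,-.1506,.082],[.5343,-.1506,.11],[.534,-.1505,.051]]))
for f in ['s3.npz','w3.npz']:
    W,p=cloud(f)
    m=(np.hypot(W[...,0]-.534,W[...,1]+.1505)<.03)&(W[...,2]>.056)
    q=W[m];print(f,len(q),np.round(np.percentile(q[:,2],[0,1,5,20,50]),4), np.round(q[q[:,2]<np.percentile(q[:,2],5)].mean(0),4))
    ii=np.argwhere(m);print(ii.min(0),ii.max(0))
from workcell import manip
o=manip.get_obs();print(o["clock"],o["position"],o["grip_width"])
E
```

```text
[[342.21887839 202.60647349]
 [342.61929149 194.87224423]
 [343.29576682 181.80570066]
 [342.04282211 208.90252461]]
s3.npz 867 [0.1048 0.1077 0.116  0.1348 0.1782] [ 0.5336 -0.1436  0.1109]
[ 91 333] [185 363]
w3.npz 25357 [0.1068 0.1146 0.1321 0.1575 0.1845] [ 0.5247 -0.1467  0.1214]
[248 154] [419 402]
4.35 [ 0.53586089 -0.15103459  0.08340273] 0.004045006871336052
```

```bash
python3 - <<'E'
from h import *
from workcell import manip
for i in range(3):
    o=manip.get_obs();print(o["clock"],o["position"],o["joint_pos"])
M=R.from_quat(o["ee_rot"]).as_matrix()
for f in ['s3.npz','w3.npz']:
    W,p=cloud(f)
    m=(np.hypot(W[...,0]-.534,W[...,1]+.1505)<.06)&(W[...,2]>.056)
    L=(W-o["position"])@M   # tool frame
    q=L[m]
    for a in np.arange(-.08,-.01,.006):
        s=q[(q[:,2]>a)&(q[:,2]<a+.006)]
        if len(s)>5: print(f,round(a,3),len(s),np.round(np.percentile(s[:,0],[1,99]),4),np.round(np.percentile(s[:,1],[1,99]),4))
E
```

```text
4.35 [ 0.53586089 -0.15103459  0.08340273] [ 0.75595911  0.36477929 -0.66788212  1.76846122  0.25305024  1.0906298
  1.19495087]
4.35 [ 0.53586089 -0.15103459  0.08340273] [ 0.75595911  0.36477929 -0.66788212  1.76846122  0.25305024  1.0906298
  1.19495087]
4.35 [ 0.53586089 -0.15103459  0.08340273] [ 0.75595911  0.36477929 -0.66788212  1.76846122  0.25305024  1.0906298
  1.19495087]
s3.npz -0.08 78 [-0.0082  0.0147] [-0.0356  0.0377]
s3.npz -0.074 76 [-0.0095  0.015 ] [-0.0253  0.0336]
s3.npz -0.068 17 [0.0099 0.015 ] [-0.0095  0.0138]
s3.npz -0.062 30 [-0.0044  0.013 ] [-0.0094  0.016 ]
s3.npz -0.056 40 [-0.0102  0.0124] [-0.0034  0.0162]
s3.npz -0.05 38 [-0.0098  0.0128] [-0.0062  0.0144]
s3.npz -0.044 42 [-0.009   0.0125] [-0.0067  0.0152]
s3.npz -0.038 42 [-0.0056  0.0128] [-0.0065  0.0154]
s3.npz -0.032 23 [-0.0057  0.0122] [-0.0032  0.0128]
s3.npz -0.026 17 [-0.0089  0.0112] [-0.0038  0.0082]
w3.npz -0.08 4166 [-0.0057  0.0152] [-0.038  0.038]
w3.npz -0.074 2163 [-0.006   0.0165] [-0.0348  0.0347]
w3.npz -0.068 1250 [-0.0064  0.0165] [-0.0294  0.0292]
w3.npz -0.062 608 [-0.0079  0.0152] [-0.0162  0.0162]
w3.npz -0.056 272 [0.0095 0.0144] [-0.0133  0.013 ]
w3.npz -0.05 401 [0.0089 0.0142] [-0.0131  0.0133]
w3.npz -0.044 350 [0.0089 0.0143] [-0.0134  0.0133]
w3.npz -0.038 308 [0.0091 0.0145] [-0.0133  0.0132]
w3.npz -0.032 254 [0.0092 0.0144] [-0.0124  0.0126]
w3.npz -0.026 39 [0.0133 0.0142] [-0.0065  0.0061]
```

The true fingertips, seen by both cameras, are at tool z ≈ -22 mm. The stated value is +17 mm, so the real tool is about 39 mm shorter than the reported TCP. I'll go by the camera measurement: open, then descend 84 mm.

>>> jog_arm(
  steps=[0.045,0,0,0,0,0.045,0,0,0,0,0.045,0,0,0,0,0.045,0,0,0,0,0.045,0,0,0,0,0.045,0,0,0.015,0,0.045,0,0,0.03,0,0.045,0,0,0.045,0,0.045,0,0,0.055,0,0.045,0,0,0.055,0],
)

```text
clock: 5.35
position: [0.5328, -0.1503, 0.0231]
ee_rot: [0.188, 0.982, 0.0, -0.002]
ft_force: [0.8, 0.8, -0.0]
grip_width: 0.529
```

```bash
python3 - <<'E'
from h import *
from workcell import manip
o=manip.get_obs();print(o["clock"],o["position"],o["grip_width"],o["ft_force"])
snap("side","s4");snap("wrist","w4")
o=manip.get_obs();print(o["clock"],o["position"],o["grip_width"])
M=R.from_quat(o["ee_rot"]).as_matrix()
W,p=cloud('s4.npz')
m=(np.hypot(W[...,0]-.534,W[...,1]+.1505)<.06)&(W[...,2]>.0535)
L=(W-o["position"])@M
q=L[m]
for a in np.arange(-.08,-.01,.004):
        s=q[(q[:,2]>a)&(q[:,2]<a+.004)]
        if len(s)>3: print(round(a,3),len(s),np.round(np.percentile(s[:,0],[1,99]),4),np.round(np.percentile(s[:,1],[1,99]),4))
a=cv2.imread('pics/s4.png')[150:280,260:420];cv2.imwrite('pics/s4c.png',cv2.resize(a,None,fx=4.5,fy=4.5))
E
```

```text
5.35 [ 0.53278273 -0.15027596  0.02308453] 0.5290929597251074 [ 0.80631739  0.84960101 -0.0119537 ]
5.45 [ 0.53411527 -0.15052332  0.02506823] 0.523463291897272
-0.08 60 [-0.0093  0.0151] [-0.0512  0.0566]
-0.076 68 [-0.009  0.016] [-0.0521  0.055 ]
-0.072 54 [-0.0089  0.0154] [-0.0477  0.0547]
-0.068 28 [0.0008 0.016 ] [-0.0337  0.0472]
-0.064 17 [0.0005 0.0147] [-0.0297  0.0344]
-0.06 35 [-0.0038  0.014 ] [-0.0344  0.0369]
-0.056 38 [-0.0048  0.0142] [-0.0259  0.0366]
-0.052 46 [-0.0055  0.0134] [-0.0275  0.0372]
-0.048 42 [-0.0059  0.014 ] [-0.027   0.0373]
-0.044 39 [-0.0056  0.0136] [-0.031   0.0368]
-0.04 39 [-0.0071  0.0141] [-0.027   0.0364]
-0.036 44 [-0.0074  0.0135] [-0.0263  0.036 ]
-0.032 33 [-0.0073  0.0143] [-0.0268  0.0359]
```

View pics/s4c.png

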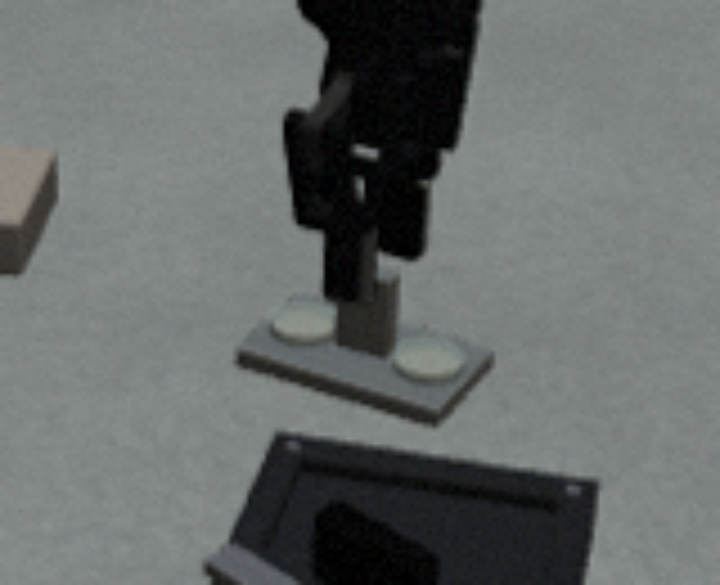

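View pics/w4.png

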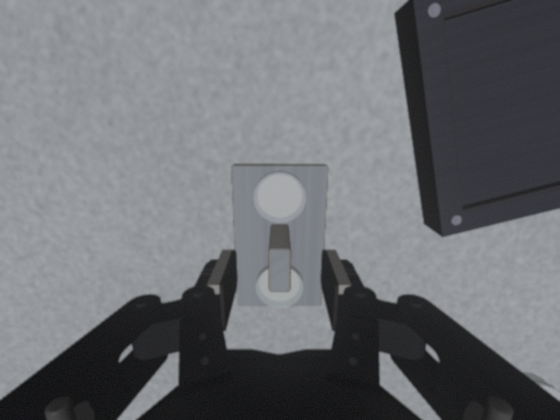

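Side view: the fingers straddle the tab (tips near row 300 of the crop, tab top at row 270). I'll go down 26 mm more and close.

>>> jog_arm(
  steps=[0.045,0,0,0.012,0,0.045,0,0,0.022,0,0.045,0,0,0.026,0,0,0,0,0.026,0,0,0,0,0.026,0,0,0,0,0.026,0,0,0,0,0.026,0,0,0,0,0.026,0,0,0,0,0.026,0,0,0,0,0.026,0],
  grip_force=60,
)

```text
clock: 6.45
position: [0.5342, -0.1507, -0.0005]
ee_rot: [0.188, 0.982, -0.0, 0.0]
ft_force: [0.2, 0.5, 2.8]
grip_width: 0.133
```

```bash
python3 - <<'E'
from h import *
from workcell import manip
o=manip.get_obs();print(o["clock"],o["position"],o["grip_width"],o["ft_force"],o["torque"])
E
```

```text
6.45 [ 0.53421961 -0.1507282  -0.00054247] 0.13279567458822042 [0.23058071 0.45502654 2.82597236] [ 0.01076001  0.14061738 -0.05467101]
```

>>> jog_arm(
  steps=[0,0,0,-0.002,0,0,0,0,-0.005,0,0,0,0,-0.012,0,0,0,0,-0.022,0,0,0,0,-0.034,0,0,0,0,-0.046,0,0,0,0,-0.056,0,0,0,0,-0.06,0,0,0,0,-0.06,0,0,0,0,-0.06,0],
)

```text
clock: 7.45
position: [0.5338, -0.1507, 0.0589]
ee_rot: [0.188, 0.982, -0.0, -0.0]
ft_force: [-0.7, -0.6, -1.1]
grip_width: 0.125
```

```bash
python3 - <<'E'
from h import *
from workcell import manip
o=manip.get_obs();print(o["clock"],o["position"],o["grip_width"],o["ft_force"],o["torque"])
snap("wrist","w5")
print(shift(o,(0.5035,-0.0025,0.06),83.75))
E
python3 car.py w5.npz .534 -.1505 .06; python3 st.py w5.npz
```

```text
7.45 [ 0.53381022 -0.15072106  0.05893409] 0.12485782130807897 [-0.68013479 -0.59517501 -1.10670306] [0.02292861 0.00644346 0.04389359]
(array([ 0.083 ,  0.1265, -0.0011]), 'twist', np.float64(-0.2698), 'cur yaw', np.float64(68.29), 'tilt z', array([-4.e-04, -0.e+00, -1.e+00]))
0.0075 6374 ((519.2422485351562, -144.83831787109375), (60.2882080078125, 68.83528137207031), 68.32425689697266) [ 0.51135304 -0.13860082  0.06977092]
0.0145 2954 ((534.35791015625, -149.86338806152344), (31.307701110839844, 94.06814575195312), 69.98294830322266) [ 0.5059164  -0.14035735  0.07583208]
0.048 1608 ((528.4534912109375, -150.8654022216797), (31.434865951538086, 30.345659255981445), 32.87989807128906) [ 0.53055978 -0.15004134  0.11064548]
w5.npz
top 15357 ((503.81561279296875, 1.0148582458496094), (100.71247863769531, 130.58238220214844), 83.63880920410156) 0.024108611847255823
floor 15435 ((503.794189453125, -9.672740936279297), (79.49755096435547, 105.99824523925781), 83.77032470703125) 0.01624507874371281
```

View pics/w5.png

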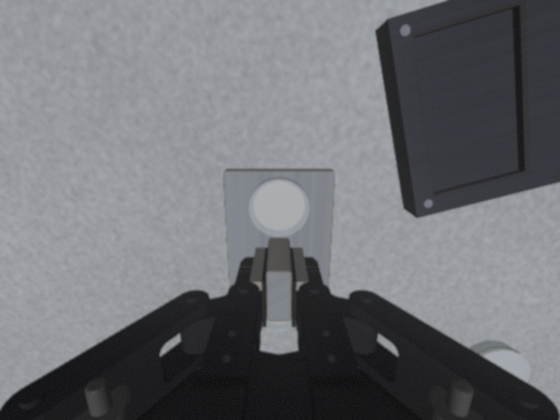

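>>> jog_arm(
  steps=[0,0.008,0.012,0,-0.03,0,0.022,0.034,0,-0.08,0,0.04,0.06,0,-0.13,0,0.056,0.085,0,-0.18,0,0.07,0.107,0,-0.22,0,0.079,0.12,0,-0.25,0,0.083,0.1265,0,-0.27,0,0.083,0.1265,0,-0.27,0,0.083,0.1265,0,-0.27,0,0.083,0.1265,0,-0.27],
)

```text
clock: 8.5
position: [0.504, -0.0038, 0.0591]
ee_rot: [0.056, 0.998, -0.0, -0.0]
ft_force: [0.4, 0.4, -2.1]
grip_width: 0.133
```

```bash
python3 - <<'E'
from h import *
from workcell import manip
o=manip.get_obs();print(o["clock"],o["position"],o["grip_width"],o["ft_force"],o["torque"],o["joint_pos"])
snap("wrist","w6");snap("side","s6");snap("scene","c6")
print(shift(o,(0.5034,-0.0025,0.06),83.75))
E
python3 st.py w6.npz
```

```text
8.5 [ 0.50396667 -0.00377126  0.05909903] 0.13266610579006263 [ 0.41965243  0.3917182  -2.08113073] [ 0.00309764 -0.02511881  0.01062337] [ 0.62197513  0.31398883 -0.79391195  1.91308     0.26171953  1.02035747
  1.17355049]
(array([ 0.0007,  0.0012, -0.0009]), 'twist', np.float64(-0.0021), 'cur yaw', np.float64(83.63), 'tilt z', array([-1.e-04, -3.e-04, -1.e+00]))
w6.npz
top 22710 ((509.0741882324219, 51.40257263183594), (201.5711669921875, 129.85940551757812), 83.62332153320312) 0.024280247321757292
floor 1154 ((457.4179382324219, 2.3928680419921875), (63.25074768066406, 8.911310195922852), 83.83219146728516) 0.01633912086975238
bar 2461 ((512.7733154296875, 86.37808990478516), (15.532346725463867, 45.9409294128418), 53.57228469848633) 0.08163034353618095
```

View pics/w6.png

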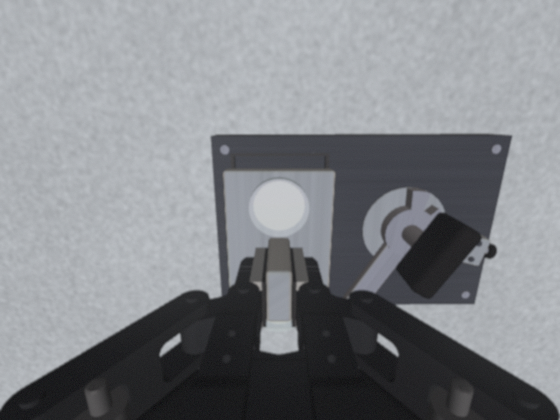

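View pics/s6.png

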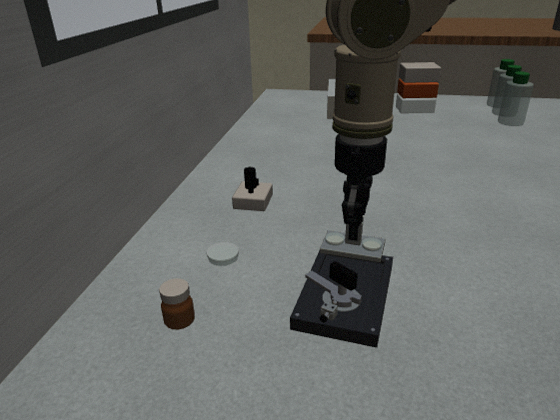

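```bash
cat > fit.py <<'E'
from h import *
import sys
f=sys.argv[1];zc=float(sys.argv[2])
W,p=cloud(f);z=W[...,2]
m=(abs(z-.024)<.0025)&(np.hypot(W[...,0]-.51,W[...,1]-.05)<.125)
m=cv2.morphologyEx(m.astype(np.uint8),cv2.MORPH_OPEN,np.ones((3,3)))>0
r=cv2.minAreaRect((W[m][:,:2]*1000).astype(np.float32));print(r)
th=np.radians(float(sys.argv[3]) if len(sys.argv)>3 else r[2]-90);o=np.array(r[0])/1000
S=np.stack([(W[...,0]-o[0])*np.cos(th)+(W[...,1]-o[1])*np.sin(th),-(W[...,0]-o[0])*np.sin(th)+(W[...,1]-o[1])*np.cos(th)],-1)
def show(n,m):
    m=cv2.morphologyEx(m.astype(np.uint8),cv2.MORPH_OPEN,np.ones((3,3)))>0
    q=S[m]*1000;
    if len(q)<20: print(n,'few');return
    print(n,len(q),"x",np.round(np.percentile(q[:,0],[.3,2,98,99.7]),1),"y",np.round(np.percentile(q[:,1],[.3,2,98,99.7]),1),"z",np.median(z[m]),cv2.minAreaRect(q.astype(np.float32)))
near=(abs(S[...,0])<.06)&(abs(S[...,1]+.054)<.045)
show("floor",near&(abs(z-.0162)<.002))
show("plate",near&(abs(z-zc-.010)<.002))
show("dish",near&(abs(z-zc-.016)<.0015))
near=(abs(S[...,0])<.06)&(abs(S[...,1]-.036)<.04)
show("bar",near&(abs(z-.082)<.003))
E
python3 fit.py w6.npz .06
```

```text
((509.0741882324219, 51.40257263183594), (201.5711669921875, 129.85940551757812), 83.62332153320312)
floor 1153 x [-50.3 -50.2 -41.7 -41.6] y [-86.  -85.  -23.8 -23. ] z 0.016338975815932327 ((-45.89346694946289, -54.44367218017578), (8.91130256652832, 63.250736236572266), 0.20888349413871765)
plate 6274 x [-48.8 -48.3  12.9  18.2] y [-84.8 -84.2 -26.  -25.4] z 0.0699484001648386 ((-14.398185729980469, -55.060142517089844), (60.02474594116211, 69.15214538574219), 89.8820571899414)
dish 2934 x [-45.4 -44.3  45.8  47.7] y [-70.5 -69.1 -41.  -39.5] z 0.07599327800725678 ((1.4121360778808594, -53.75852584838867), (94.1015396118164, 31.424659729003906), 2.465029001235962)
bar 2034 x [-21.5 -20.2  18.4  20.7] y [19.6 21.1 48.7 50.4] z 0.08188630140644909 ((-0.1771697998046875, 35.227455139160156), (15.44376277923584, 45.97572326660156), 60.5518798828125)
```

>>> jog_arm(
  steps=[0,0.0006,0.0009,0.005,0,0,0.0006,0.0009,0.012,0,0,0.0006,0.0009,0.02,0,0,0.0006,0.0009,0.026,0,0,0.0006,0.0009,0.03,0,0,0.0006,0.0009,0.031,0,0,0.0006,0.0009,0.031,0,0,0.0006,0.0009,0.031,0,0,0.0006,0.0009,0.031,0,0,0.0006,0.0009,0.031,0],
)

```text
clock: 9.65
position: [0.5034, -0.0015, 0.0284]
ee_rot: [0.054, 0.999, -0.0, 0.0]
ft_force: [0.1, -0.8, -1.1]
grip_width: 0.137
```

```bash
python3 - <<'E'
from h import *
from workcell import manip
o=manip.get_obs();print(o["clock"],o["position"],o["grip_width"],o["ft_force"],o["torque"])
snap("wrist","w7")
print(shift(o,(0.5034,-0.0025,0.06),83.75))
E
python3 fit.py w7.npz .029
```

```text
9.65 [ 0.50339422 -0.001505    0.02842222] 0.13654436964788466 [ 0.12201942 -0.78919847 -1.07596367] [ 0.00453821 -0.00663072 -0.03482853]
(array([-0.0001, -0.001 , -0.0316]), 'twist', np.float64(0.0002), 'cur yaw', np.float64(83.76), 'tilt z', array([ 4.e-04, -2.e-04, -1.e+00]))
((509.0178527832031, 51.33821105957031), (201.42919921875, 130.0159454345703), 83.57804870605469)
floor 513 x [-50.5 -50.4 -47.7 -47.2] y [-86.  -85.2 -24.2 -23. ] z 0.01634155547861285 ((-48.79840087890625, -54.56739044189453), (3.311748504638672, 63.200721740722656), 0.20198309421539307)
plate 6286 x [-49.6 -49.2  12.2  18. ] y [-82.6 -82.  -23.8 -23.1] z 0.039248066212727736 ((-15.057014465332031, -52.78923797607422), (69.28079986572266, 60.14522933959961), 0.33432647585868835)
dish 2909 x [-46.  -44.6  45.1  47. ] y [-68.4 -67.1 -38.8 -37.6] z 0.045264415256298124 ((0.31945037841796875, -56.22249221801758), (31.314369201660156, 94.21095275878906), 83.9874038696289)
bar 2941 x [-21.4 -20.2  18.1  20.1] y [20.1 21.3 48.6 50.5] z 0.08190235760928002 ((-0.3647003173828125, 35.51828384399414), (14.879080772399902, 45.31187057495117), 59.51210403442383)
```

View pics/w7.png

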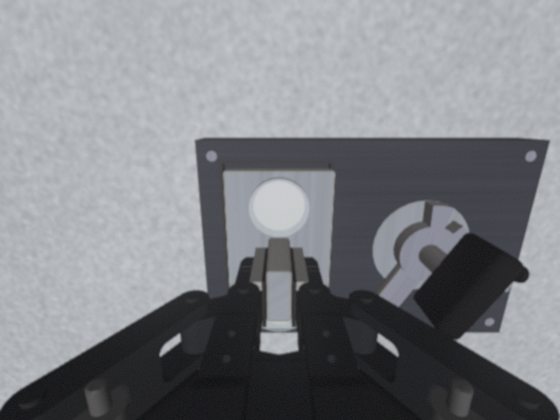

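Offset is now +1.7 mm in y (plate -52.8 against pocket -54.5), so I'll correct that.

>>> jog_arm(
  steps=[0,0,-0.0016,0.001,0,0,0,-0.0016,0.002,0,0,0,-0.0016,0.003,0,0,0,-0.0016,0.003,0,0,0,-0.0016,0.003,0,0,0,-0.0016,0.003,0,0,0,-0.0016,0.003,0,0,0,-0.0016,0.003,0,0,0,-0.0016,0.003,0,0,0,-0.0016,0.003,0],
)

```text
clock: 10.7
position: [0.5031, -0.0031, 0.0252]
ee_rot: [0.054, 0.999, -0.0, 0.0]
ft_force: [-0.9, 0.2, -0.6]
grip_width: 0.131
```

```bash
python3 - <<'E'
from h import *
from workcell import manip
o=manip.get_obs();print(o["clock"],o["position"],o["grip_width"],o["ft_force"],o["torque"])
snap("wrist","w8")
print(shift(o,(0.5034,-0.0025,0.06),83.75))
E
python3 fit.py w8.npz .026
```

```text
10.7 [ 0.5030755  -0.00312517  0.02521226] 0.131442172798861 [-0.90032186  0.19595635 -0.64083559] [ 0.0222898  -0.00257291 -0.01764184]
(array([-0.0003,  0.0007, -0.0348]), 'twist', np.float64(0.0003), 'cur yaw', np.float64(83.77), 'tilt z', array([ 1.e-04, -1.e-04, -1.e+00]))
((509.65277099609375, 51.48291778564453), (201.74722290039062, 131.01705932617188), 83.74462890625)
floor 425 x [-51.3 -51.2 -49.1 -49.1] y [-85.8 -84.6 -24.  -23.1] z 0.016430642546728186 ((-50.17571258544922, -54.49911880493164), (62.88322830200195, 2.299114465713501), 89.89692687988281)
plate 6307 x [-50.5 -50.1  11.2  16.9] y [-84.4 -83.7 -25.5 -24.8] z 0.03608454229763067 ((-16.078706741333008, -54.574676513671875), (60.026885986328125, 69.1439208984375), 89.99917602539062)
dish 2945 x [-47.1 -45.9  44.1  46.2] y [-70.1 -68.7 -40.6 -39.1] z 0.042076947722375746 ((-0.3065299987792969, -55.50517654418945), (31.530427932739258, 94.35208892822266), 88.07926177978516)
bar 3107 x [-22.2 -20.8  17.1  19.4] y [19.3 20.8 48.5 50.2] z 0.08188595027341912 ((-1.1592597961425781, 35.24429702758789), (15.09528923034668, 44.881473541259766), 59.491241455078125)
```

>>> jog_arm(
  steps=[0,-0.0003,0,0.001,0,0,-0.0003,0,0.002,0,0,-0.0003,0,0.003,0,0,-0.0003,0,0.004,0,0,-0.0003,0,0.005,0,0,-0.0003,0,0.006,0,0,-0.0003,0,0.007,0,0,-0.0003,0,0.008,0,0,-0.0003,0,0.0085,0,0,-0.0003,0,0.0085,0],
)

```text
clock: 11.75
position: [0.5033, -0.0031, 0.0166]
ee_rot: [0.054, 0.999, -0.0, -0.0]
ft_force: [0.4, -1.2, -1.4]
grip_width: 0.128
```

```bash
python3 - <<'E'
from h import *
from workcell import manip
o=manip.get_obs();print(o["clock"],o["position"],o["grip_width"],o["ft_force"],o["torque"])
snap("wrist","w9")
print(shift(o,(0.5034,-0.0025,0.06),83.75))
E
python3 fit.py w9.npz .0175
```

```text
11.75 [ 0.50331745 -0.0031236   0.01664123] 0.12825091457454407 [ 0.40217118 -1.19705865 -1.36349107] [ 0.05124386 -0.05097278  0.05083553]
(array([-0.    ,  0.0006, -0.0434]), 'twist', np.float64(0.0003), 'cur yaw', np.float64(83.77), 'tilt z', array([-1.e-04, -0.e+00, -1.e+00]))
((509.5579833984375, 51.45402908325195), (201.4483184814453, 130.4876251220703), 83.75470733642578)
floor 40 x [-51.  -51.  -49.1 -49. ] y [-86.1 -86.  -22.8 -22.8] z 0.01647424812719711 ((-49.966529846191406, -54.40692138671875), (1.9338127374649048, 63.31514358520508), 0.11106526851654053)
plate 6311 x [-50.2 -49.7  11.7  17.2] y [-84.3 -83.7 -25.5 -24.8] z 0.027479941418783765 ((-15.986881256103516, -54.55339050292969), (68.73521423339844, 60.11167526245117), 0.04137476161122322)
dish 2932 x [-46.7 -45.5  44.4  46.5] y [-70.  -68.7 -40.5 -39.1] z 0.03352569964161686 ((0.3233604431152344, -54.02558898925781), (94.34211730957031, 31.435577392578125), 0.9836552143096924)
bar 3321 x [-22.  -20.9  14.7  16.6] y [20.8 22.3 48.4 50.3] z 0.08187680715763175 ((-2.315932273864746, 35.988868713378906), (15.628772735595703, 41.99225997924805), 59.91850280761719)
```

Entered freely. The last 1.3 mm, then release slowly.

>>> jog_arm(
  steps=[0,0,0,0.0005,0,0,0,0,0.0009,0,0,0,0,0.0013,0,0,0,0,0.0013,0,0,0,0,0.0013,0,0.03,0,0,0.0013,0,0.03,0,0,0.0013,0,0.03,0,0,0.0013,0,0.03,0,0,0.0013,0,0.03,0,0,0.0013,0],
)

```text
clock: 12.8
position: [0.5034, -0.0031, 0.0154]
ee_rot: [0.054, 0.999, -0.0, 0.0]
ft_force: [0.9, -0.2, 0.5]
grip_width: 0.357
```

```bash
python3 - <<'E'
from h import *
from workcell import manip
o=manip.get_obs();print(o["clock"],o["position"],o["grip_width"],o["ft_force"],o["torque"])
snap("wrist","w10")
print(shift(o,(0.5034,-0.0025,0.06),83.75))
E
python3 fit.py w10.npz .0164
```

```text
12.8 [ 0.50338605 -0.00312864  0.01540997] 0.35704455122313666 [ 0.88737087 -0.24524807  0.46674912] [ 0.0082548   0.08022186 -0.01107727]
(array([ 0.0001,  0.0006, -0.0446]), 'twist', np.float64(0.0003), 'cur yaw', np.float64(83.77), 'tilt z', array([ 1.e-04, -1.e-04, -1.e+00]))
((509.957763671875, 51.267356872558594), (201.08065795898438, 131.3347930908203), 83.76467895507812)
floor 304 x [-51.5 -51.5 -49.9 -49.6] y [-85.6 -84.9 -23.3 -22.7] z 0.016432510387341892 ((-50.55752182006836, -54.18601989746094), (62.965789794921875, 2.007810115814209), 89.90421295166016)
plate 7241 x [-57.3 -50.1  44.9  48.1] y [-94.1 -83.6 -25.6 -24.7] z 0.02629909683616405 ((-4.247093200683594, -57.383914947509766), (79.42115020751953, 108.29557037353516), 88.0587387084961)
dish 3770 x [-47.1 -45.6  43.7  45.8] y [-70.  -68.9 -39.9 -38.8] z 0.03232929848089386 ((-0.09514236450195312, -54.3961181640625), (94.87397003173828, 31.470426559448242), 0.024023788049817085)
bar 3223 x [-22.4 -21.3  12.1  14.3] y [22.3 23.9 48.9 50.8] z 0.08190182629712368 ((-3.980815887451172, 36.916542053222656), (15.173880577087402, 38.98841094970703), 59.31388854980469)
```

View pics/w10.png

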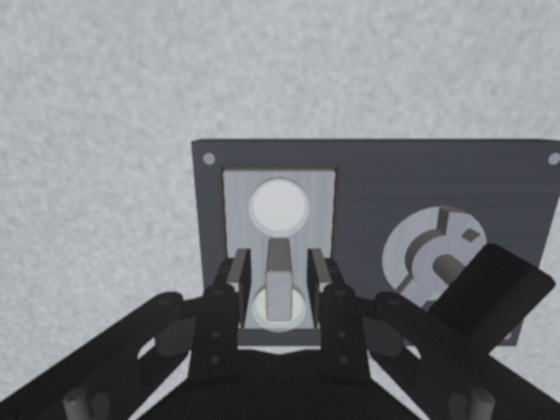

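Plate top reads 26.3 mm and the floor 16.4 mm, so the carrier is home. Now up and over to the knob.

>>> jog_arm(
  steps=[0.03,0,0,-0.01,0,0.03,0,0,-0.035,0,0.03,0,0,-0.07,0,0.03,0,0,-0.1,0,0.035,0,0.02,-0.105,0.12,0.035,0,0.05,-0.105,0.26,0.035,0,0.075,-0.105,0.4,0.035,0,0.09,-0.105,0.526,0.035,0,0.09,-0.105,0.526,0.035,0,0.09,-0.105,0.526],
)

```text
clock: 13.85
position: [0.5131, 0.086, 0.1208]
ee_rot: [0.31, 0.951, -0.0, 0.0]
ft_force: [0.2, -0.9, -0.1]
grip_width: 0.415
```

```bash
python3 - <<'E'
from h import *
from workcell import manip
o=manip.get_obs();print(o["clock"],o["position"],o["grip_width"],o["ft_force"],o["torque"],o["joint_pos"])
snap("wrist","w11")
print(shift(o,(0.513,0.0863,0.032),53.65))
E
python3 fit.py w11.npz .0164; python3 st.py w11.npz
```

```text
13.85 [0.5131343  0.08603447 0.12077914] 0.4153277254995803 [ 0.21972494 -0.91894999 -0.10339282] [-0.0498368   0.021866    0.00388879] [ 0.44973663  0.26526204 -0.79417573  1.81504104  0.20717148  1.14647942
  0.5271168 ]
(array([0.0003, 0.0002, 0.0888]), 'twist', np.float64(0.0037), 'cur yaw', np.float64(53.86), 'tilt z', array([ 2.e-04, -4.e-04, -1.e+00]))
((509.1529846191406, 50.74821853637695), (200.6436004638672, 130.48895263671875), 83.76719665527344)
floor few
plate 2501 x [-57.3 -49.6  32.8  47.7] y [-96.3 -89.5 -24.1 -23.5] z 0.02638142633550017 ((-4.848381042480469, -60.8936653137207), (75.67755126953125, 108.06688690185547), 89.68197631835938)
dish 1032 x [-46.4 -45.3  28.8  31.3] y [-69.3 -68.1 -39.2 -38. ] z 0.032465072355966185 ((-7.341899871826172, -53.791954040527344), (31.81052017211914, 79.0393295288086), 89.37464141845703)
bar 1045 x [-21.7 -20.2  18.6  20.5] y [21.  23.1 50.3 51.8] z 0.0820891383529403 ((-0.30654048919677734, 36.66845703125), (13.500839233398438, 45.06769561767578), 59.65097427368164)
w11.npz
top 17022 ((509.1529846191406, 50.74821853637695), (200.6436004638672, 130.48895263671875), 83.76719665527344) 0.024404951002569758
bar 1079 ((512.617919921875, 87.37321472167969), (13.521141052246094, 45.559146881103516), 53.53499984741211) 0.08205346768761351
```

View pics/w11.png

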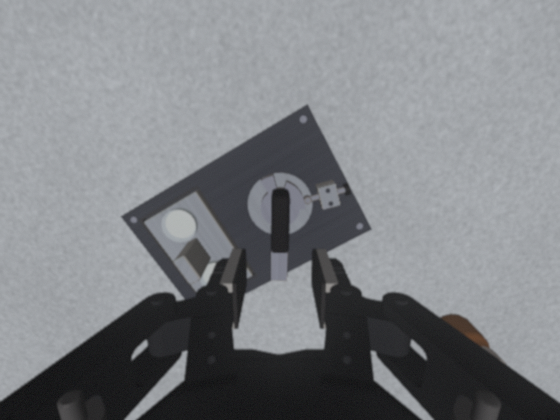

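Bar at col 281, centred between the pads; pin at (307,198), its disc at (345,187). I'll zoom on the cam to see the notch.

```bash
python3 - <<'E'
import cv2
for f,(r0,r1,c0,c1) in {'w11':(150,250,230,370),'w6':(160,290,340,520)}.items():
    a=cv2.imread(f'pics/{f}.png')[r0:r1,c0:c1];cv2.imwrite(f'pics/{f}z.png',cv2.resize(a,None,fx=4.4,fy=4.4,interpolation=cv2.INTER_CUBIC))
E
```

```text
(no output)
```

View pics/w11z.png

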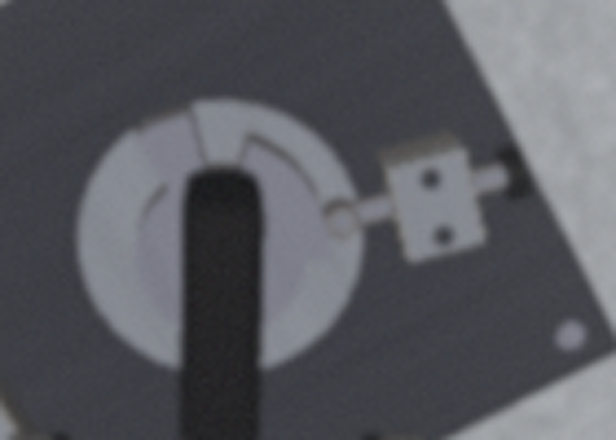

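View pics/w6z.png

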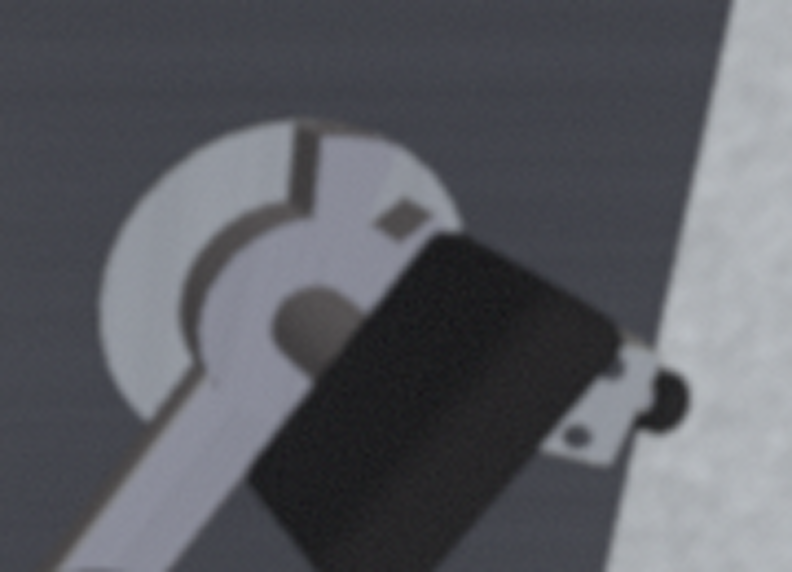

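```bash
python3 - <<'E'
from h import *
z=np.load('w11.npz');T=np.linalg.inv(z['T']);K=z['K']
W,p=cloud('w11.npz')
# knob axis from stand
th=np.radians(-6.25);c=np.array([.5128,.0868])
def w(u,v,h):
    d=T[:3,:3]@np.array([(u-K[0,2])/K[0,0],(v-K[1,2])/K[1,1],1]);s=(h-T[2,3])/d[2];return (T[:3,3]+s*d)[:2]
for n,(x,y),h in [("pintip",(341,218),.031),("pinshaft",(375,208),.031),("blockholeA",(430,178),.041),("blockholeB",(444,236),.041),("edge_r_in",(250,138),.036),("edge_lug_out",(193,108),.036),("edge_lug_in",(206,165),.036),("r at right",(335,205),.036)]:
    u,v=230+x/4.4,150+y/4.4
    q=(w(u,v,h)-c)*1000;a=np.degrees(np.arctan2(q[1],q[0]))+6.25
    print(n,np.round(q,1),"r",round(np.hypot(*q),1),"ang in stand",round(a,1),"depth z",W[int(round(v)),int(round(u)),2])
print(proj('w11.npz',[[c[0],c[1],.036]]))
E
```

```text
pintip [10. 24.] r 26.0 ang in stand 73.6 depth z 0.037038608899365416
pinshaft [12.4 30.8] r 33.2 ang in stand 74.4 depth z 0.03362716705602281
blockholeA [10.8 43.4] r 44.7 ang in stand 82.3 depth z 0.042571377332612265
blockholeB [22.3 39.2] r 45.1 ang in stand 66.6 depth z 0.0417544081600765
edge_r_in [-15.4  19.2] r 24.6 ang in stand 135.1 depth z 0.03392344894314586
edge_lug_out [-26.9  13.6] r 30.1 ang in stand 159.3 depth z 0.025244496575709707
edge_lug_in [-16.2   8.9] r 18.5 ang in stand 157.3 depth z 0.05879071670345423
r at right [ 5.7 25. ] r 25.6 ang in stand 83.4 depth z 0.035059618272651
[[279.44645574 207.5890597 ]]
```

Prediction: pin at stand angle about 74°, notch at 135–158°, so the pin should drop after about 1.2 rad of turn (knob angle about 1.3). Descending and gripping at 20 N.

>>> jog_arm(
  steps=[0.035,0,0.0003,0.02,0.004,0.035,0,0.0003,0.045,0.004,0.035,0,0.0003,0.07,0.004,0.035,0,0.0003,0.083,0.004,0.035,0,0.0003,0.089,0.004,0.01,0,0.0003,0.089,0.004,0.01,0,0.0003,0.089,0.004,0.01,0,0.0003,0.089,0.004,0.01,0,0.0003,0.089,0.004,0.01,0,0.0003,0.089,0.004],
  grip_force=20,
)

```text
clock: 14.9
position: [0.5139, 0.0866, 0.032]
ee_rot: [0.314, 0.949, 0.0, 0.001]
ft_force: [1.4, -0.4, 0.8]
grip_width: 0.16
```

```bash
python3 - <<'E'
from h import *
from workcell import manip
o=manip.get_obs();print(o["clock"],o["position"],o["grip_width"],o["ft_force"],o["torque"])
snap("wrist","w12")
print(shift(o,(0.513,0.0863,0.032),53.65))
E
python3 fit.py w12.npz .0164
```

```text
14.9 [0.51385645 0.08662766 0.03203836] 0.16016381418575978 [ 1.40793638 -0.41714879  0.82444622] [-0.0484119  -0.16374763  0.00603069]
(array([ 0.0005, -0.0008,  0.    ]), 'twist', np.float64(-0.0043), 'cur yaw', np.float64(53.4), 'tilt z', array([ 1.2e-03, -1.0e-04, -1.0e+00]))
((509.3069763183594, 50.43224334716797), (201.50775146484375, 130.51014709472656), 83.7393798828125)
floor few
plate 3761 x [-58.8 -56.5  -1.6   8. ] y [-97.  -91.2 -23.5 -22.8] z 0.026401508314216976 ((-30.440296173095703, -57.42949676513672), (82.6096420288086, 65.62548065185547), 78.70806884765625)
dish 1893 x [-46.4 -45.2  22.5  24.9] y [-69.3 -67.5 -38.5 -37.6] z 0.03248460898886982 ((-10.935718536376953, -52.377464294433594), (71.90292358398438, 32.56453323364258), 3.2790169715881348)
bar 3019 x [-21.9 -20.8  17.6  19.9] y [21.7 23.5 53.9 57.4] z 0.08210446492081853 ((-0.5291433334350586, 36.60741424560547), (39.17613983154297, 39.76155090332031), 14.24743366241455)
```

View pics/w12.png

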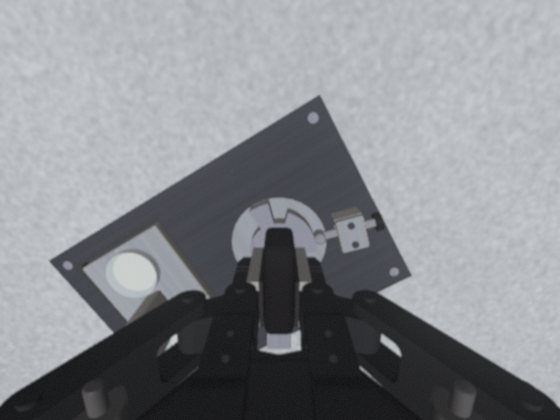

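Gripped at 13.6 mm; the pin at (320,237) and the notch at (275,205) are both visible. Turning 0.5 rad.

>>> jog_arm(
  steps=[0.01,0,0,0,0.04,0.01,0,0,0,0.1,0.01,0,0,0,0.17,0.01,0,0,0,0.24,0.01,0,0,0,0.31,0.01,0,0,0,0.38,0.01,0,0,0,0.44,0.01,0,0,0,0.48,0.01,0,0,0,0.5,0.01,0,0,0,0.5],
)

```text
clock: 15.95
position: [0.514, 0.0868, 0.032]
ee_rot: [0.539, 0.842, 0.0, 0.001]
ft_force: [2.5, 0.7, 3.8]
grip_width: 0.161
```

```bash
cat > k.py <<'E'
from h import *
import sys
from workcell import manip
o=manip.get_obs();print(o["clock"],o["position"],o["grip_width"],o["ft_force"],o["torque"])
M=R.from_quat(o["ee_rot"]).as_matrix();y=np.degrees(np.arctan2(M[1,1],M[0,1]));print("yaw",y,"knob ang by tool",np.radians(-6.25+90-24.12-y))
t=sys.argv[1];snap("wrist",t)
a=cv2.imread(f'pics/{t}.png')[130:330,180:480];cv2.imwrite(f'pics/{t}z.png',cv2.resize(a,None,fx=2.6,fy=2.6,interpolation=cv2.INTER_CUBIC))
E
python3 k.py w13
```

```text
15.95 [0.5140248  0.0868323  0.03204261] 0.16064633913032406 [2.47434799 0.6647354  3.77482277] [ 0.05710541 -0.32212298  0.1222864 ]
yaw 24.770160549752372 knob ang by tool 0.608418975123431
```

View pics/w13z.png

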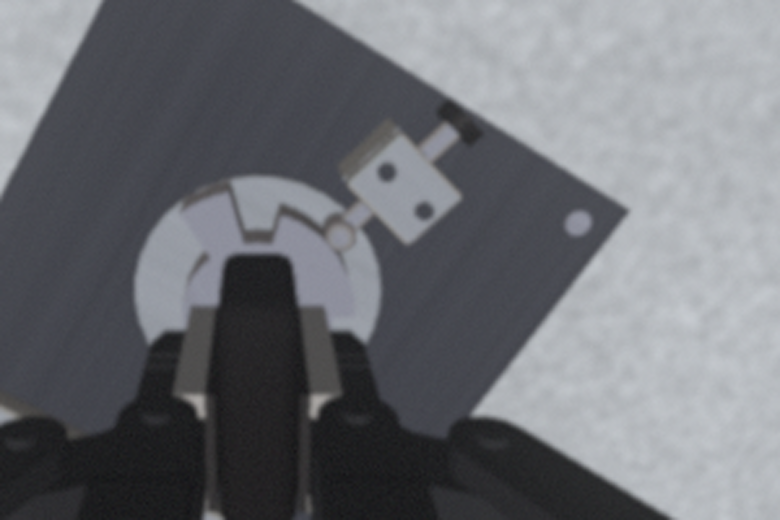

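```bash
cat > ang.py <<'E'
from h import *
def angs(f,pts,s=2.6,off=(180,130)):
    z=np.load(f);T=np.linalg.inv(z['T']);K=z['K'];c=np.array([.5130,.0868])
    for n,x,y,h in pts:
        u,v=off[0]+x/s,off[1]+y/s
        d=T[:3,:3]@np.array([(u-K[0,2])/K[0,0],(v-K[1,2])/K[1,1],1]);q=((T[:3,3]+(h-T[2,3])/d[2]*d)[:2]-c)*1000
        print(n,np.round(q,1),"r",round(np.hypot(*q),1),"stand ang",round(np.degrees(np.arctan2(q[1],q[0]))+6.25,1))
E
python3 - <<'E'
from ang import *
angs('w13.npz',[("pin",340,230,.036),("holeA",388,172,.041),("holeB",424,210,.041),("edgeR_out",281,205,.036),("edgeR_in",272,230,.036),("edgeL_out",230,185,.036),("edgeL_in",242,232,.036)])
E
```

```text
pin [ 8.7 26.2] r 27.6 stand ang 77.9
holeA [10.9 43.3] r 44.7 stand ang 82.2
holeB [21.8 39.1] r 44.7 stand ang 67.1
edgeR_out [-5.8 25.9] r 26.6 stand ang 108.8
edgeR_in [-5.1 19.8] r 20.5 stand ang 110.7
edgeL_out [-17.9  25.4] r 31.1 stand ang 131.4
edgeL_in [-11.   16.6] r 19.9 stand ang 129.8
```

>>> jog_arm(
  steps=[0.01,0,0,0,0.06,0.01,0,0,0,0.13,0.01,0,0,0,0.21,0.01,0,0,0,0.29,0.01,0,0,0,0.37,0.01,0,0,0,0.44,0.01,0,0,0,0.5,0.01,0,0,0,0.55,0.01,0,0,0,0.58,0.01,0,0,0,0.58],
)

```text
clock: 17.0
position: [0.5144, 0.0869, 0.032]
ee_rot: [0.758, 0.653, 0.001, 0.0]
ft_force: [5.3, 0.6, 4.4]
grip_width: 0.162
```

```bash
python3 k.py w14
```

```text
17.0 [0.51435481 0.08687473 0.03199245] 0.16178203869428262 [5.32790252 0.63263026 4.36760915] [ 0.24821603 -0.8797729  -0.10906105]
yaw -8.518517887410958 knob ang by tool 1.1894160174895714
```

View pics/w14z.png

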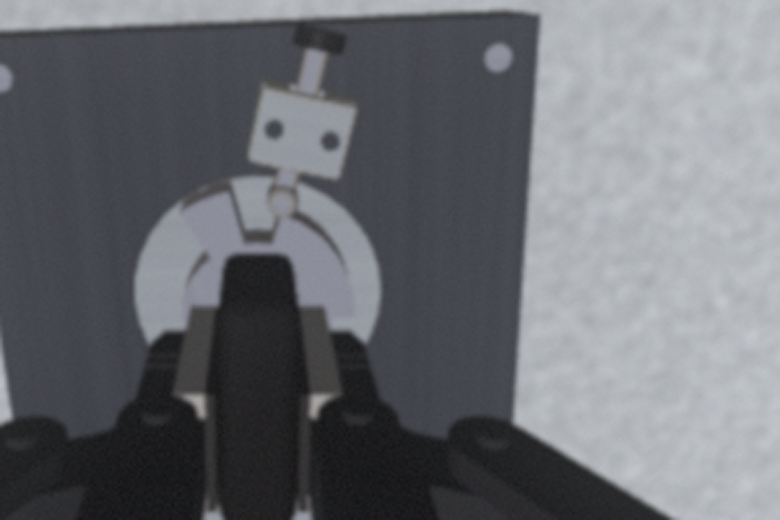

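Pin at (283,202), right of the notch's right edge at (277,210); about 0.17 rad to go.

>>> jog_arm(
  steps=[0.01,0,0,0,0.02,0.01,0,0,0,0.04,0.01,0,0,0,0.06,0.01,0,0,0,0.08,0.01,0,0,0,0.1,0.01,0,0,0,0.12,0.01,0,0,0,0.12,0.01,0,0,0,0.12,0.01,0,0,0,0.12,0.01,0,0,0,0.12],
)

```text
clock: 18.05
position: [0.5145, 0.0868, 0.032]
ee_rot: [0.795, 0.606, 0.001, 0.0]
ft_force: [6.0, 1.5, 3.7]
grip_width: 0.157
```

```bash
python3 k.py w15
```

```text
18.05 [0.51448759 0.08684488 0.03202479] 0.15692340402327282 [5.97252564 1.4580805  3.65393151] [ 0.32292158 -1.04715885 -0.35822831]
yaw -15.386194879930233 knob ang by tool 1.3092795929724947
```

View pics/w15z.png

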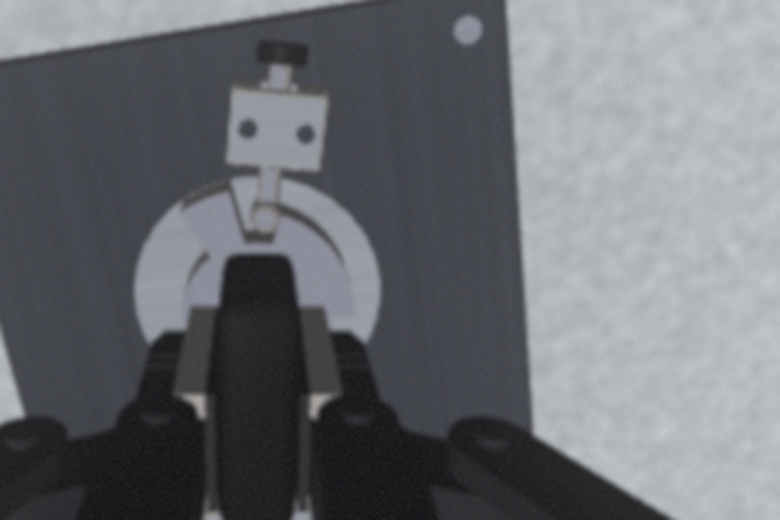

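The pin has dropped: its disc moved in towards the block (row 50), and the tip sits in the notch at (264,217) with a gap to the left wall. Stop and release.

>>> jog_arm(
  steps=[0.02,0,0,0,0,0.03,0,0,0,0,0.035,0,0,0,0,0.035,0,0,0,0,0.035,0,0,0,0,0.035,0,0,0,0,0.035,0,0,-0.005,0,0.035,0,0,-0.03,0,0.035,0,0,-0.07,0,0.035,0,0,-0.11,0],
)

```text
clock: 19.1
position: [0.5128, 0.0867, 0.1428]
ee_rot: [0.795, 0.606, -0.0, -0.0]
ft_force: [1.0, -0.0, -0.1]
grip_width: 0.41
```

```bash
python3 k.py w16;python3 fit.py w16.npz .0164; python3 st.py w16.npz; python3 -c "
from h import *
snap('side','s16')"
```

```text
19.1 [0.51278154 0.08670642 0.14279718] 0.41041602814959766 [ 1.04262088 -0.00817345 -0.05675506] [ 0.00089257 -0.11863168  0.02471811]
yaw -15.32847885623351 knob ang by tool 1.3082722583278281
((509.02935791015625, 50.96729278564453), (200.6392059326172, 130.40806579589844), 83.72772216796875)
floor few
plate 1579 x [-57.1 -48.6  48.3  58.1] y [-96.1 -89.6 -23.4 -12.7] z 0.026471810516356276 ((0.6207656860351562, -54.552001953125), (85.594970703125, 117.14453887939453), 89.34789276123047)
dish 618 x [-46.  -44.8 -15.7  17.7] y [-69.  -67.9 -38.6 -37.5] z 0.03257797335816878 ((-14.451469421386719, -56.30686569213867), (31.43036460876465, 62.899566650390625), 79.24047088623047)
bar 892 x [-9.6 -8.5  9.3 10.5] y [14.5 16.  58.3 59. ] z 0.08212543813442232 ((0.1909627914428711, 36.68387985229492), (45.4761848449707, 13.893556594848633), 78.28007507324219)
w16.npz
top 13949 ((509.02935791015625, 50.96729278564453), (200.6392059326172, 130.40806579589844), 83.72772216796875) 0.024491047969972923
bar 918 ((513.2255859375, 87.43745422363281), (45.52076721191406, 14.018271446228027), 71.78862762451172) 0.08209814571926843
```

View pics/w16.png

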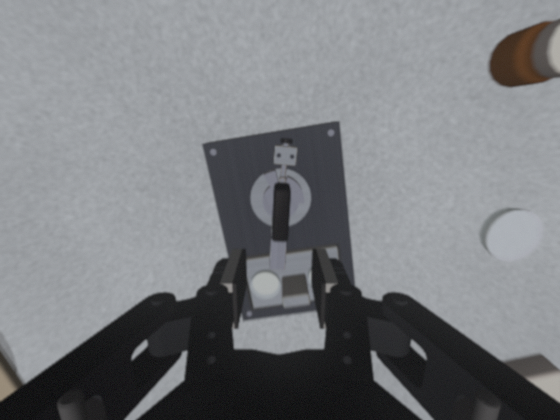

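View pics/w16z.png

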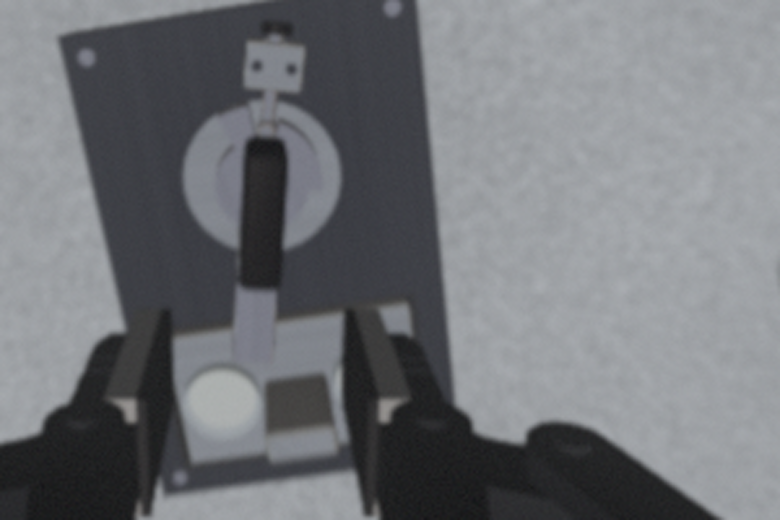

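View pics/s16.png

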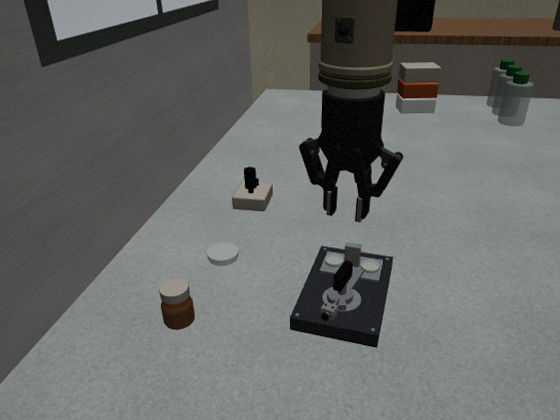

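```bash
python3 - <<'E'
from ang import *
# disc centre / block pin exit pixels, full image coordinates (s=1,off=0)
angs('w11.npz',[("disc before",512,172,.031),("pin tip before",341,218,.034)],4.4,(230,150))
angs('w14.npz',[("disc before",320,38,.031),("pin before",283,202,.034)])
angs('w15.npz',[("disc after",283,52,.031),("pin after",264,217,.034)])
angs('w16.npz',[("disc now",277,30,.031),("pin now",267,127,.034)])
from workcell import manip
import glob
W,p=cloud('s16.npz')
for n,c in [("jar",(.756,.152)),("dish",(.743,-.022)),("ctrl",(.742,-.243))]:
    for f in ['side0.npz','s16.npz']:
        W,p=cloud(f);m=(np.hypot(W[...,0]-c[0],W[...,1]-c[1])<.07)&(W[...,2]>.008);print(n,f,np.round(W[m].mean(0),4))
E
python3 -c "
import cv2
a=cv2.imread('pics/w16.png')[130:215,235:335];cv2.imwrite('pics/w16y.png',cv2.resize(a,None,fx=6,fy=6,interpolation=cv2.INTER_CUBIC))"
```

```text
disc before [22.3 57.5] r 61.7 stand ang 75.1
pin tip before [ 9.  24.3] r 25.9 stand ang 75.9
disc before [22.8 59.1] r 63.4 stand ang 75.2
pin before [ 9.9 25. ] r 26.9 stand ang 74.6
disc after [21.4 55.2] r 59.2 stand ang 75.1
pin after [ 7.9 21.3] r 22.7 stand ang 76.0
disc now [20.1 51.7] r 55.5 stand ang 75.0
pin now [ 7.7 19.4] r 20.9 stand ang 74.6
jar side0.npz [0.7521 0.1628 0.0443]
jar s16.npz [0.7521 0.1628 0.0443]
dish side0.npz [ 0.7416 -0.0187  0.0145]
dish s16.npz [ 0.7415 -0.0187  0.0146]
ctrl side0.npz [ 0.7375 -0.2257  0.0368]
ctrl s16.npz [ 0.7376 -0.2256  0.0368]
```

View pics/w16y.png

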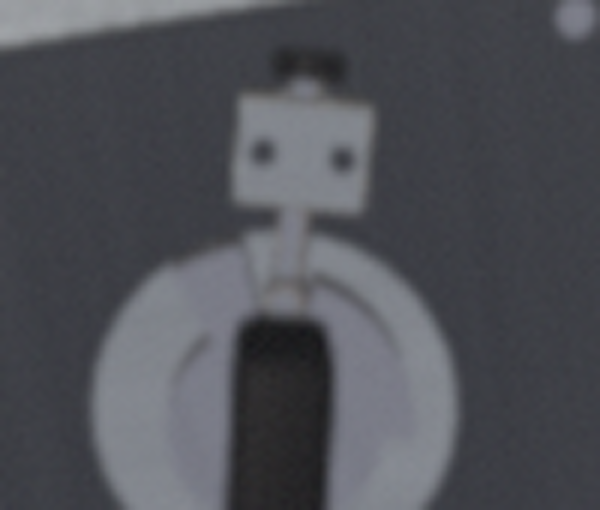

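The disc moved in from about 62 mm to 55.5 mm from the axis and the pin tip from 26 mm to 21 mm, so the pin is fully in the notch. The bystanders are unmoved and the gripper is clear, so I'm handing in.

```bash
python3 -c "
from workcell import manip
print(manip.hand_in(), manip.get_obs()['clock'])"
```

```text
the job is handed in; nothing more can be done
the job is handed in; nothing more can be done
```

The carrier is seated in the pocket, the knob is turned until the pin dropped into the notch, and I handed the job in at about 19 s. No verdict was reported.

- **Carrier:** its plate top reads 10 mm above the pocket floor, so it is fully down. It is centred within about 1 mm.
- **Knob:** I stopped at about 1.31 rad by the tool, as soon as the pin was seen dropping. After release the bar measured about 1.36 rad, with the tongue over the carrier.
- **Pin:** after release it had moved in about 5 to 6 mm, which puts it fully in the notch. It was only part-way (about 2.5 to 3 mm) just before I let go.
- **Bystanders:** the jar, controller and covered dish show no movement against the first picture (under 0.2 mm).
- **Gripper:** it is clear of everything.

**What disagreed:**
- The fingertips sit about 39 mm farther back than the stated tool frame, by two cameras. My first grasp therefore closed above the tab without touching it, and I used the camera-based offset from then on.
- The wrist reading showed about -0.36 N m about the vertical just before release. The picture showed the pin clear of the hard stop, but I could not measure the force on the pin directly.

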